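# Clip the bottle into the shaker and hold its dial on the third speed

### The arm

A 6-joint arm with a two-finger parallel gripper is mounted at the origin on the work surface; the furniture and walls round the work are solid. World frame = base frame: x ahead of the robot, y to its left, z up, the work surface at z = 0. Lengths are in m, angles in rad, forces in N, time in s.
With the tool pointing down it reaches from about 0.35 to 0.775 m from the base axis. Payload 5.5 kg.
Tool frame: the origin (TCP) lies at the very end of the fingers, on their centre line; the grasp point (between the pads) lies 19 mm behind it (grip_point_offset is the distance from the TCP to the grasp point, in m); z points along the fingers, y is the direction in which the jaws open and shut (so a half turn about z gives the same grasp; the last joint's range is limited). The gripper opens to 85 mm and grips with 20 to 120 N. Pads are 22 mm wide; open, the fingers measure 114 mm over their backs; the gripper's body (76 mm by 85 mm) begins 54 mm behind the grasp point. The pads swing forward as they close: fully open they stand 13 mm farther back than shut.
Start: joints at [-1.3, 0.313, 0.046, 1.304, 0, 1.431], TCP at [0.23, -0.527, 0.231] pointing down, gripper open.
Joint ranges: [-2.76, 2.76], [-0.86, 1.69], [-1.03, 1.26], [-2.2, 2.34], [-1.47, 1.5], [-3.14, 3.14]. Speed limits (rad/s): [2.57, 2.57, 3.14, 3.14, 3.14, 3.14].

### API

Orientations are given as a unit quaternion [w, x, y, z].
In Python, from workcell import * gives the robot as it stands.
- The arm moves only by the shell command python3 -m crank 'ROWS' [OPENING] [FORCE]. ROWS is a JSON object of lists of equal length, an entry for each row: "travel": the shift along the tool's x, y, z in units of 40 mm (1.0 is 40 mm), a list of three; "turn": the turn about the tool's z in rad. In form: {"travel": [[x, y, z], ...], "turn": [turn, ...]}. A call has 1 to 5 rows; each row is the pose to reach, as a shift and turn from the pose commanded when the call began, along the tool's axes at that moment; what a row does not reach only later rows make up. A row lasts 1/12 s, in which the tool goes at most 41.7 mm and 7.16 degrees, less where a joint would pass 70% of its speed; a pose out of reach is approached as far as the arm can. A call with a gripper value outside its range is refused whole. OPENING is the finger opening in mm, from 0 to 85.4, set as the call begins (- or left out, the last holds). The fingers move at their own pace and stop on an object; FORCE is the grip in N (left out, the last holds). Time passes only in rows, so rows that repeat a pose let the fingers close. It gives the time, the measured TCP pose, the force and the opening at its end, in the units of the state.
- get_state(): the state, without advancing time (a new reading comes with each control period).
- read_camera(name): name is "side" or "top"; returns a dict with "image" (384x512x3 uint8, red, green, blue), "K" (3x3 intrinsics, pixels), "R" (3x3) and "t" (3): a world point X has camera coordinates R X + t. Camera axes: x right, y down, z forward; pixel columns grow to the right and rows downward; lengths in m; the calibration is good to about 2 mm. A picture is of the moment at which its call begins. There is no depth.
- hand_in(): hands the job in, once; it reports no verdict.
The state is a dict: "clock": time; "joint_pos": joint angles; "qvel": joint speeds; "tau": joint torques, N m; "tcp_pos": TCP position; "orientation": TCP orientation; "wrist_force": force on the tool from outside, world axes, zero at the start; "ft_torque": the same for the moment, N m; "finger_gap": finger opening in m.
Only numpy, scipy, OpenCV 4.12 (cv2) and the standard library are available. Lean on these libraries where they do the work, as an engineer would, in place of code of your own. Each camera call takes 0.05 s, during which the arm holds its last target. There are 200 camera calls.

### The job

Shake up the little green bottle on the bottle shaker: stand it upright on the shaker's head and push it in through the front of the sprung clip until the jaws snap shut round it and it rests against the back stop, then let go of it. Then turn the dial clockwise past its one-dot and two-dot clicks to three dots and keep hold of it: the shaker runs only while the dial is held, and it springs back to off when let go, so finish while still holding it on three dots. Leave the other things on the worktop where they are.

Things in the scene. Friction and masses are not known exactly. Their poses are not given: they have to be found in the camera images.
- bottle: small green bottle with a white label and a black cap, loose, about 0.11 kg, upright on the worktop. Body 42 mm across and straight to about 60 mm, shoulder to 78 mm, cap 21 mm across, 96 mm high in all. Origin: centre of its underside; z up through the cap.
- shaker: bottle shaker, fixed to the worktop: white housing with a grey-green top, 145 mm (x) by 236 mm (y), its top 52 mm up. Origin: centre of the underside; x points to its back, y to its left, z up. The aluminium head with the clip is on the left of the top (84 by 76 mm, 66 mm above the worktop), the dial on the right.
- clip_seat (a point): where the centre of the bottle's underside belongs: on the head plate (66 mm up), centre of the black round pad, axes as the shaker's. The clip opens to the front (-x), where the plate is bare to 46 mm before the seat; a back stop 30 mm high stands 21.5 mm behind the seat. Slide the bottle in along +x, centred within 4 mm, against 4 to 8 N.
- jaw_left: left jaw of the clip, sprung shut: steel strip with black nylon nose, 8 to 30 mm above the plate. Pivot (origin) 25 mm behind, 20 mm left of the seat. Free throat between the two noses 28 mm, 15 mm in front of the seat; flared tips 32 mm in front, 29 mm to the side. The bottle pushed in spreads the jaws; they close behind its widest part and press it to the stop.
- jaw_right: right jaw, the mirror image: pivot 25 mm behind and 20 mm right of the seat. The jaws resist low on the bottle: held firmly above them with one finger before and one behind, the bottle stays upright as it is pushed in; held from its two sides it can swing in the fingers.
- dial (a joint): turn of the dial, rad: 0 at off (red dot), growing clockwise seen from above; clicks at 0.4 (one dot), 0.8 (two dots) and 1.2 (three dots), stop at 1.26. A spring turns it back to 0 when let go: 0.06 N m at off, 0.11 N m on three dots; the clicks add up to 0.05 N m.
- dial_grip (a point): point on the dial's upright axis at the height to grip its bar, 76 mm above the worktop and 10 mm below the bar's top; x along the bar to the white-lined end that points at the dots (at off 0.6 rad to the left of the shaker's +x), z up. It turns with the dial. The axis is 126 mm to the right of the seat and 28 mm in front of it.
- dial_bar: the dial with its black bar grip: bar 46 mm long, 12 mm thick, 27 mm high (its top 86 mm above the worktop) on a skirt disc of 52 mm diameter whose top is 60 mm above the worktop. Origin on the axis under the skirt, 54 mm above the worktop; x along the bar, to its white-lined end.
- mill: glass salt shaker with a grey top, 44 mm across, 90 mm high, loose bystander. Origin: centre of its underside.
- spool_red: red thread spool, 29 mm across, 46 mm high, loose bystander. Origin: centre of its underside.
- spool_blue: blue thread spool, 29 mm across, 50 mm high, loose bystander. Origin: centre of its underside.
- spool_orange: orange thread spool, 29 mm across, 46 mm high, loose bystander. Origin: centre of its underside.

How it is judged:
On the way, in this order (a step that is already met when the one before it is completed fails the run):
1. the bottle stands fully home in the clip, both jaws closed on it, and the gripper has let go of it (horizontal distance between bottle and clip_seat below 0.005 m and z of bottle in the frame of clip_seat between -0.003 and 0.006 m and angle between bottle's own z axis and vertical below 0.12 rad and contact force between each of jaw_left, jaw_right and bottle above 0.5 N and contact force between each of the arm, the fingers and bottle below 0.1 N), for 0.2 s.
2. the dial is held at the three-dot position for half a second (value of joint dial above 1.06 rad and contact force between the fingers and dial_bar above 0.5 N), for 0.5 s.
At the end, for the whole second after the job is handed in: Bottle underside centre within 5 mm of the seat (up to 6 mm high), upright within 0.12 rad, both jaws pressing on it (over 0.5 N), the robot off it; the fingers press the dial's bar (over 0.5 N) and hold it still on three dots (joint over 1.06 rad). The program finishes while holding (all of step 1 and all of step 2 and velocity of joint dial between -0.1 and 0.1 rad/s); the arm keeps its last pose, push and grip.
It fails at once if a bystander (salt shaker or thread spool) is moved more than 20 mm (distance of any of mill, spool_red, spool_blue, spool_orange from where it was at the start of the episode above 0.02 m).
It fails at once if the bottle is tipped over (angle between bottle's own z axis and vertical above 0.6 rad).
It also fails if it takes over 54 s, if anything falls off the work surface, if the arm or the gripper's body presses on something with over 40 N, if the wrist force passes 120 N, or if a joint passes its speed limit or range.

## Working session

There is one attempt and no reset: what is moved stays moved. The work goes in short steps, Python scripts to look and compute and a shell command to move; the robot and the scene stay as the last step left them, time stands still between calls to the robot, and variables do not carry over. Pictures are saved under pics/ and viewed, about 8 in all and at most 12, crops included, and the job is handed in when it is done.

```bash
mkdir -p pics; ls; python3 - <<'E'
from workcell import *
import cv2,numpy as np
s=get_state();print(s)
for n in("top","side"):
    c=read_camera(n);cv2.imwrite(f"pics/{n}0.png",cv2.cvtColor(c["image"],cv2.COLOR_RGB2BGR))
    print(n,c["K"],c["R"],c["t"])
E
```

```text
pics
{'clock': 0.0, 'joint_pos': array([-1.29963588e+00,  3.13988292e-01,  4.49503778e-02,  1.30357848e+00,
        7.03682944e-07,  1.43118558e+00]), 'qvel': array([ 0.00063657, -0.00088494, -0.0017585 ,  0.00157451,  0.00070705,
       -0.00072338]), 'tau': array([-3.03993456e-04, -4.80624104e+01,  2.98535067e+01,  1.94217620e-02,
       -2.32917830e-05, -1.23891809e-05]), 'tcp_pos': array([ 0.22945322, -0.52667212,  0.23040405]), 'orientation': array([-9.08091079e-04,  9.78982011e-01,  2.03944584e-01, -5.94632396e-05]), 'wrist_force': array([ 0.05506065, -0.38901829, -0.85401188]), 'ft_torque': array([ 0.0260362 , -0.00719857,  0.08457732]), 'finger_gap': 0.08532978993223392}
top [[414.592022     0.         258.8966308 ]
 [  0.         414.592022   185.11180826]
 [  0.           0.           1.        ]] [[ 0.013317   -0.99988748 -0.00690496]
 [-0.98896163 -0.01215169 -0.14767275]
 [ 0.14757222  0.00879529 -0.98901217]] [0.00532388 0.45835438 1.22174351]
side [[368.28450552   0.         252.25097313]
 [  0.         368.28450552 193.18901725]
 [  0.           0.           1.        ]] [[-0.89036337 -0.45517889 -0.00807795]
 [-0.17779625  0.36400783 -0.91426845]
 [ 0.41909614 -0.8125949  -0.40502834]] [0.42508701 0.1433716  1.07185593]
```

View pics/top0.png

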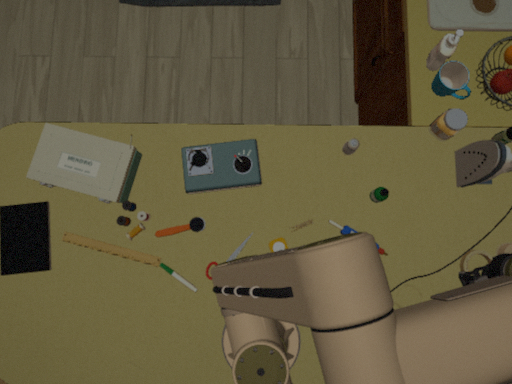

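View pics/side0.png

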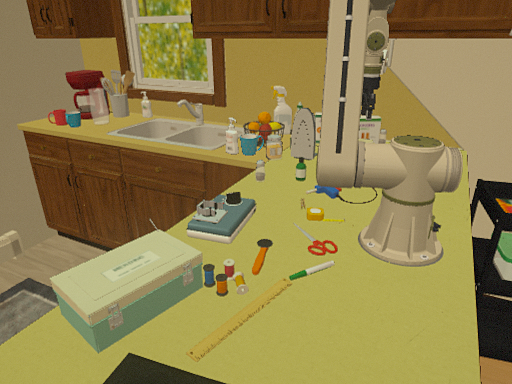

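Top view: shaker at about (221,165), with the head at (199,160) and the dial at (243,163). The bottle is at (379,194), the mill at (351,146), and the spools near (123–143, 205–222). In the side view the bottle is at about (300,170) and the shaker at (222,217).

```bash
cat > h.py <<'E'
from workcell import *
import cv2,numpy as np
def ray(c,u,v,z):
    d=c["R"].T@np.linalg.inv(c["K"])@[u,v,1.]; o=-c["R"].T@c["t"]
    return (o+d*(z-o[2])/d[2])
def proj(c,X):
    p=c["K"]@(c["R"]@np.array(X,float)+c["t"]); return p[:2]/p[2]
def mask(c,lo,hi,box):
    h=cv2.cvtColor(c["image"],cv2.COLOR_RGB2HSV); m=cv2.inRange(h,np.array(lo),np.array(hi)); k=np.zeros_like(m)
    x0,y0,x1,y1=box;k[y0:y1,x0:x1]=m[y0:y1,x0:x1];return k
def crop(c,box,s):
    x0,y0,x1,y1=box;im=cv2.cvtColor(c["image"],cv2.COLOR_RGB2BGR)[y0:y1,x0:x1]
    return cv2.resize(im,None,fx=s,fy=s,interpolation=cv2.INTER_CUBIC)
E
python3 - <<'E'
from h import *
t=read_camera("top");s=read_camera("side")
a=crop(t,(170,130,270,205),7.0)[:, :700]
b=crop(t,(360,180,400,210),5); b2=crop(s,(285,155,315,185),5); b3=crop(s,(185,190,260,245),5)
W=700;im=np.zeros((600,800,3),np.uint8)
a=cv2.resize(a,(400,300));a=crop(t,(174,134,267,198),5)
im[:a.shape[0],:a.shape[1]]=a; im[:150,500:700]=b; im[150:300,500:650]=b2; im[325:600,:375]=b3
cv2.imwrite("pics/z1.png",im)
m=mask(t,(45,100,20),(90,255,140),(362,180,400,210)); n,l,st,ce=cv2.connectedComponentsWithStats(m);print("bot top",st[1:],ce[1:])
m=mask(s,(45,100,20),(90,255,160),(285,155,315,190)); n,l,st,ce=cv2.connectedComponentsWithStats(m);print("bot side",st[1:],ce[1:])
hs=cv2.cvtColor(t["image"],cv2.COLOR_RGB2HSV); print("hsv",hs[186,220],hs[165,221],hs[150,222],hs[200,220])
m=mask(t,(80,40,30),(110,255,255),(174,130,270,200)); 
cs,_=cv2.findContours(m,cv2.RETR_EXTERNAL,cv2.CHAIN_APPROX_NONE);k=max(cs,key=cv2.contourArea);print(cv2.minAreaRect(k))
P=np.array([ray(t,*p[0],.052)[:2] for p in k],np.float32);r=cv2.minAreaRect(P);print("shaker",r)
E
```

```text
bot top [[374 187  14  14 111]] [[379.5045045  193.94594595]]
bot side [[296 162  10   7  49]
 [296 177   9   4  18]] [[300.48979592 165.71428571]
 [299.77777778 178.44444444]]
hsv [95 53 63] [81 48 85] [84 47 81] [ 26 107 114]
((220.67176818847656, 165.1884307861328), (44.223182678222656, 75.06381225585938), 83.19094848632812)
shaker ((0.5153750777244568, 0.12637153267860413), (0.13572734594345093, 0.22452755272388458), 7.591782093048096)
```

View pics/z1.png

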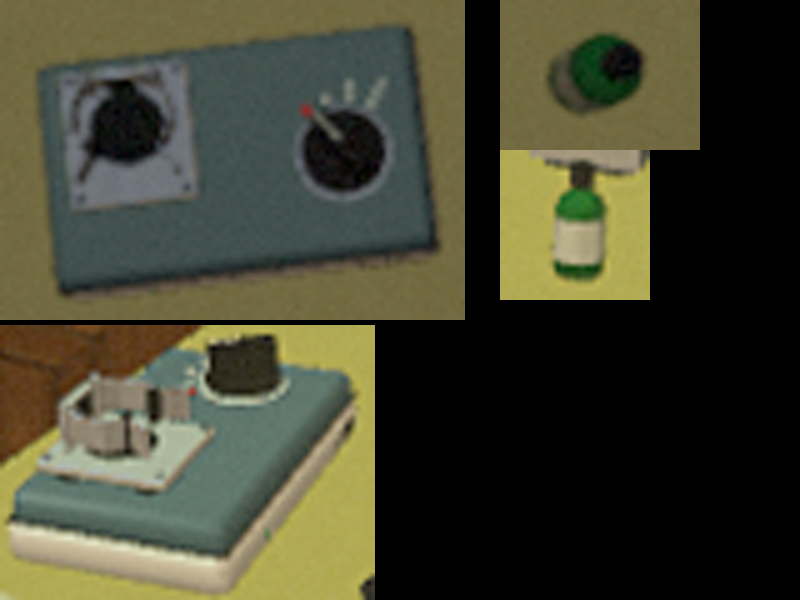

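The crop shows the plate's corners at crop pixels (62,65), (187,58), (197,197) and (70,210), and the dial disc centred at about (343,148) with the red-dot end up-left. The bottle's cap is at about (385,192) in the full top image, and its body axis is at column ~300 in the side view. Next I'll compute positions.

```bash
python3 - <<'E'
from h import *
t=read_camera("top");s=read_camera("side")
# plate corners (crop px -> full), z .066
pl=[(62,65),(187,58),(197,197),(70,210)]
P=np.array([ray(t,174+(x+.5)/5-.5,134+(y+.5)/5-.5,.066)[:2] for x,y in pl]);print(P.round(4)); print("plate c",P.mean(0), np.linalg.norm(P-np.roll(P,1,0),axis=1))
m=mask(t,(0,0,0),(180,120,45),(230,150,258,178)); n,l,st,ce=cv2.connectedComponentsWithStats(m);i=1+st[1:,4].argmax();print("dial dark",st[i],ce[i],ray(t,*ce[i],.066))
m=mask(t,(0,0,0),(180,120,45),(186,145,212,170)); n,l,st,ce=cv2.connectedComponentsWithStats(m);i=1+st[1:,4].argmax();print("pad dark",st[i],ce[i],ray(t,*ce[i],.07))
yaw=np.radians(7.6);
from math import *
R=np.array([[cos(yaw),-sin(yaw)],[sin(yaw),cos(yaw)]])
# plate spans x -46..+38 about seat
print("seat from plate",P.mean(0)+R@[.004,0])
d=ray(t,174+343.5/5-.5,134+148.5/5-.5,.06)[:2];print("dial eye",d,"seat from dial",d+R@[.028,.126])
# bottle
print("cap ray", ray(t,360+625.5/5-.5,180+62.5/5-.5,.096), "shoulder",ray(t,380.5,193.4,.07))
m=mask(s,(45,100,20),(90,255,160),(285,155,315,190))
# side: label/body axis at height .03: pixel column 300.2,row
for X in [(.43,-.32),(.43,-.33),(.44,-.33),(.44,-.32)]:
    print(X,[proj(s,(*X,z)).round(1) for z in(0,.06,.096)],[proj(t,(*X,z)).round(1) for z in(0,.096)])
E
```

```text
[[0.5675 0.2309]
 [0.5726 0.156 ]
 [0.4881 0.1475]
 [0.4794 0.2227]]
plate c [0.52690366 0.18927267] [0.08844701 0.0750133  0.08492715 0.07563407]
dial dark [235 156  16  16 162] [242.19135802 164.14814815] [0.51590959 0.06143281 0.066     ]
pad dark [191 150  16  16 141] [198.60283688 158.43971631] [0.53084678 0.19117755 0.07      ]
seat from plate [0.53086852 0.1898017 ]
dial eye [0.52000258 0.0617665 ] seat from dial [0.53109231 0.19036283]
cap ray [ 0.43701941 -0.63508669  0.096     ] shoulder [ 0.43273414 -0.3453171   0.07      ]
(0.43, -0.32) [array([298. , 181.1]), array([298.6, 167.3]), array([299. , 158.9])] [array([365.9, 197.1]), array([374.2, 193.1])]
(0.43, -0.33) [array([298.9, 180.3]), array([299.5, 166.6]), array([299.9, 158.1])] [array([369.2, 197.1]), array([377.7, 193.1])]
(0.44, -0.33) [array([296.6, 179.9]), array([297.2, 166.2]), array([297.6, 157.8])] [array([369.1, 193.9]), array([377.6, 189.7])]
(0.44, -0.32) [array([295.7, 180.7]), array([296.3, 167. ]), array([296.7, 158.5])] [array([365.8, 193.9]), array([374.1, 189.6])]
```

```bash
cat >> h.py <<'E'
def togo(x,y,z,hy):
    "shift (40 mm units, tool axes) and turn to bring TCP to x,y,z with tool y heading hy"
    from scipy.spatial.transform import Rotation as Ro
    s=get_state();q=s["orientation"];R=Ro.from_quat([*q[1:],q[0]]).as_matrix()
    h=np.arctan2(R[1,1],R[0,1]);tr=(h-hy+np.pi)%(2*np.pi)-np.pi
    print("t",round(s["clock"],2),"tcp",s["tcp_pos"].round(4),"tilt z",R[:,2].round(3),"go",(R.T@(np.array([x,y,z])-s["tcp_pos"])/.04).round(3),"turn",round(tr,3),"F",s["wrist_force"].round(1),"gap",round(s["finger_gap"],4),"j6",round(s["joint_pos"][5],2))
E
python3 -m crank '{"travel":[[1,-0.3,0.1],[2,-0.6,0.2],[3,-0.9,0.4],[4,-1.2,0.6],[4.8,-1.5,0.8]],"turn":[-0.12,-0.24,-0.36,-0.48,-0.6]}' 85
python3 -c "
from h import *
togo(.432,-.348,.16,.126)"
```

```text
clock: 0.72
tcp_pos: [0.3833, -0.3942, 0.1992]
orientation: [0.0, 0.874, 0.487, 0.0]
wrist_force: [1.3, 0.3, 0.2]
finger_gap: 0.0851
t 0.72 tcp [ 0.3833 -0.3942  0.1992] tilt z [ 0.001 -0.001 -1.   ] go [1.623 0.427 0.981] turn -0.68 F [1.3 0.3 0.2] gap 0.0851 j6 1.18
```

```bash

python3 -m crank '{"travel":[[0.6,0.1,0.2],[1.2,0.3,0.5],[1.5,0.4,0.9],[1.5,0.4,0.9],[1.5,0.4,0.9]],"turn":[-0.12,-0.24,-0.36,-0.48,-0.6]}' >/dev/null
python3 -m crank '{"travel":[[0,0,0],[0,0,0]],"turn":[-0.06,-0.06]}' 
python3 - <<'E'
from h import *
togo(.432,-.348,.16,.126)
t=read_camera("top");s=read_camera("side")
im=np.zeros((480,800,3),np.uint8)
a=crop(t,(345,160,425,240),6)[:480,:400];b=crop(s,(265,130,345,210),6)[:480,:400]
im[:,:400]=crop(t,(350,155,430,251),5);im[:,400:]=crop(s,(260,110,340,206),5)
cv2.imwrite("pics/z2.png",im)
E
```

```text
clock: 1.3
tcp_pos: [0.4272, -0.3529, 0.1631]
orientation: [-0.0, 0.67, 0.742, -0.0]
wrist_force: [-0.5, 0.0, 1.0]
finger_gap: 0.0851
t 1.3 tcp [ 0.4272 -0.3529  0.1631] tilt z [-0.  0. -1.] go [0.109 0.131 0.077] turn -0.024 F [-0.5  0.   1. ] gap 0.0851 j6 0.63
```

View pics/z2.png

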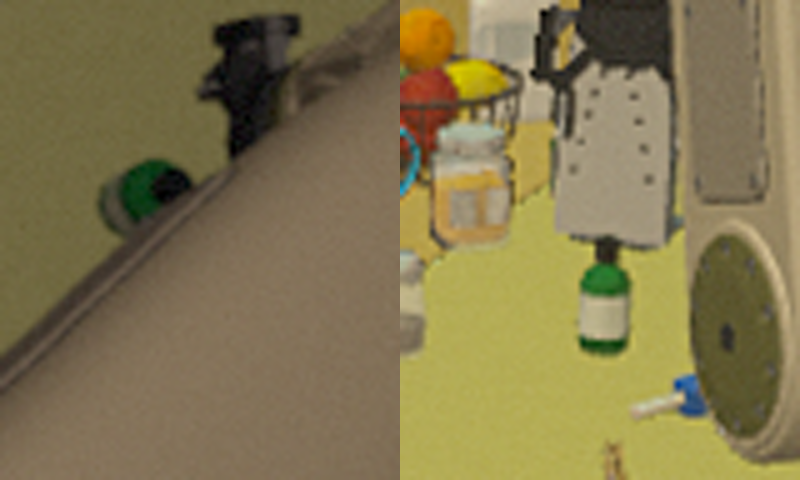

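Crop: the bottle in the side view is at about (301,172). Its foot is at row ~181 and its cap at ~(301,160). I can't pick the gripper out clearly in the side view, so I'll check projections and where the bottle sits.

```bash
python3 - <<'E'
from h import *
t=read_camera("top");s=read_camera("side");p=get_state()["tcp_pos"]
for dz in(0,.05,.12): 
  for dx in(-.05,.05): print(dx,dz,proj(t,p+[dx,0,dz]).round(),proj(s,p+[dx,0,dz]).round())
# side fit: bottle green+label columns
m=mask(s,(45,100,20),(90,255,160),(285,155,315,190))
n,l,st,ce=cv2.connectedComponentsWithStats(m);print(st[1:],ce[1:].round(1))
for X in [(.432,-.348),(.435,-.352),(.43,-.345)]:
  print(X,proj(s,(*X,.07)).round(1),proj(s,(*X,.096)).round(1),proj(s,(*X,0)).round(1),proj(t,(*X,.07)).round(1))
E
```

```text
-0.05 0 [394. 210.] [315. 142.]
0.05 0 [393. 173.] [292. 139.]
-0.05 0.05 [400. 208.] [316. 129.]
0.05 0.05 [399. 169.] [292. 127.]
-0.05 0.12 [410. 205.] [317. 111.]
0.05 0.12 [408. 164.] [293. 109.]
[[296 162  10   7  49]
 [296 177   9   3  18]] [[300.5 165.7]
 [300.  178.4]]
(0.432, -0.348) [300.7 162.9] [301.  156.8] [299.9 178.8] [381.4 193.7]
(0.435, -0.352) [300.3 162.5] [300.6 156.4] [299.6 178.3] [382.8 192.7]
(0.43, -0.345) [300.9 163.2] [301.2 157.1] [300.1 179.1] [380.4 194.3]
```

```bash

python3 -m crank '{"travel":[[0.11,0.13,0.4],[0.11,0.13,1.2],[0.11,0.13,2.0],[0.11,0.13,2.8],[0.11,0.13,3.25]],"turn":[-0.02,-0.02,-0.02,-0.02,-0.02]}' 85
python3 -m crank '{"travel":[[0,0,0],[0,0,0]],"turn":[0,0]}' 65
python3 -c "
from h import *
togo(.432,-.348,.033,.126)"
```

```text
clock: 1.92
tcp_pos: [0.4304, -0.347, 0.0302]
orientation: [-0.002, 0.664, 0.748, 0.0]
wrist_force: [-0.1, 0.7, 1.1]
finger_gap: 0.0848
clock: 2.08
tcp_pos: [0.4311, -0.3478, 0.0327]
orientation: [-0.001, 0.664, 0.748, 0.0]
wrist_force: [0.4, -0.2, -0.0]
finger_gap: 0.065
t 2.08 tcp [ 0.4311 -0.3478  0.0327] tilt z [-0.002  0.002 -1.   ] go [-0.009  0.02  -0.008] turn -0.007 F [ 0.4 -0.2 -0. ] gap 0.065 j6 0.63
```

```bash

python3 -m crank '{"travel":[[0,0,0],[0,0,0],[0,0,0],[0,0,0],[0,0,0]],"turn":[0,0,0,0,0]}' 36 50
python3 -m crank '{"travel":[[0,0,-0.5],[0,0,-1.2],[0,0,-2],[0,0,-2.5],[0,0,-2.5]],"turn":[0,0,0,0,0]}'
python3 - <<'E'
from h import *
togo(.432,-.348,.133,.126)
s=read_camera("side")
im=crop(s,(250,90,350,190),6)
cv2.imwrite("pics/z3.png",im)
E
```

```text
clock: 2.5
tcp_pos: [0.4333, -0.3499, 0.0356]
orientation: [0.002, 0.663, 0.748, -0.0]
wrist_force: [0.2, 0.7, 7.1]
finger_gap: 0.04
clock: 2.92
tcp_pos: [0.4341, -0.3506, 0.139]
orientation: [0.005, 0.663, 0.748, -0.0]
wrist_force: [0.4, -0.0, 0.1]
finger_gap: 0.0403
t 2.92 tcp [ 0.4341 -0.3506  0.139 ] tilt z [ 0.006 -0.007 -1.   ] go [ 0.073 -0.046  0.148] turn -0.006 F [ 0.4 -0.   0.1] gap 0.0403 j6 0.63
```

View pics/z3.png

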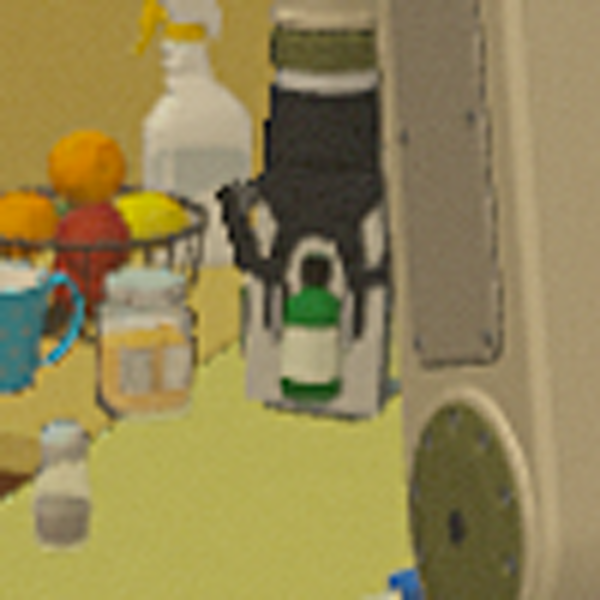

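The side crop shows the bottle held upright between the fingers (bottle centre near crop (311,345), full (302,147)), clear of the table. I'll carry it over to the front of the clip.

```bash

python3 -m crank '{"travel":[[0.4,0.1,-0.2],[1.2,0.2,-0.4],[2.1,0.4,-0.7],[3.0,0.5,-0.7],[3.9,0.7,-0.7]],"turn":[0,0,0,0,0]}' >/dev/null
python3 -m crank '{"travel":[[0.9,0.15,0],[1.8,0.3,0],[2.7,0.45,0],[3.6,0.6,0],[4.5,0.75,0]],"turn":[0,0,0,0,0]}' >/dev/null
python3 -m crank '{"travel":[[0.9,0.15,0],[1.8,0.3,0],[2.7,0.45,0],[3.5,0.6,0],[4.1,0.7,0]],"turn":[0,0,0,0,0]}' >/dev/null
python3 -m crank '{"travel":[[0,0,0],[0,0,0],[0,0,0],[0,0,0]],"turn":[0,0,0,0]}'
python3 - <<'E'
from h import *
togo(.4566,.1808,.1036,.126)
t=read_camera("top");s=read_camera("side")
im=np.zeros((500,800,3),np.uint8)
im[:,:400]=crop(t,(160,120,240,220),5);im[:,400:]=crop(s,(160,130,240,230),5)
cv2.imwrite("pics/z4.png",im)
E
```

```text
clock: 4.55
tcp_pos: [0.4566, 0.1576, 0.1607]
orientation: [-0.0, 0.664, 0.748, -0.001]
wrist_force: [0.5, -0.1, -1.4]
finger_gap: 0.0399
t 4.55 tcp [0.4566 0.1576 0.1607] tilt z [-0.001 -0.001 -1.   ] go [0.576 0.07  1.427] turn -0.007 F [ 0.5 -0.1 -1.4] gap 0.0399 j6 1.62
```

View pics/z4.png

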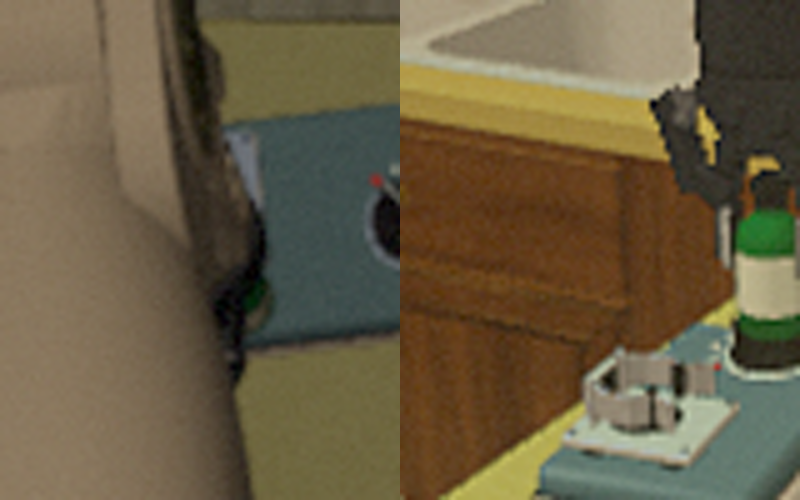

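The side crop shows the bottle upright in the grip (green shoulder near crop (768,235), full ~(234,177)). The clip is at full ~(206–224, 200–215). I'll measure the bottle's offset in the grip from this view.

```bash
python3 - <<'E'
from h import *
s=read_camera("side");p=get_state()["tcp_pos"]
m=mask(s,(45,100,20),(90,255,200),(215,150,260,215))
n,l,st,ce=cv2.connectedComponentsWithStats(m);print(st[1:],ce[1:].round(1))
h=cv2.cvtColor(s["image"],cv2.COLOR_RGB2HSV)
for r in range(168,200,2): print(r,[tuple(int(v) for v in h[r,c]) for c in (234,)], "green cols",np.where(m[r]>0)[0][[0,-1]] if m[r].any() else '')
ux=np.array([-.126,.992,0])
for o in(-.01,0,.01): print(o,[proj(s,p+ux*o+[0,0,z-.0356]).round(2) for z in(0,.03,.06,.069,.096)])
E
```

```text
[[252 150   3   1   3]
 [226 172  13   9  98]
 [227 192  14   6  54]] [[253.  150. ]
 [232.7 176.3]
 [233.9 195.1]]
168 [(21, 125, 47)] green cols 
170 [(14, 116, 46)] green cols 
172 [(53, 145, 88)] green cols [231 236]
174 [(61, 160, 123)] green cols [228 238]
176 [(60, 173, 112)] green cols [227 238]
178 [(60, 157, 107)] green cols [227 238]
180 [(61, 178, 89)] green cols [228 238]
182 [(27, 69, 160)] green cols 
184 [(25, 69, 170)] green cols 
186 [(24, 72, 170)] green cols 
188 [(24, 72, 170)] green cols 
190 [(25, 66, 171)] green cols 
192 [(24, 63, 173)] green cols [240 240]
194 [(56, 173, 75)] green cols [227 240]
196 [(52, 178, 83)] green cols [228 239]
198 [(32, 104, 49)] green cols 
-0.01 [array([234.96, 193.43]), array([234.68, 184.09]), array([234.4 , 174.54]), array([234.31, 171.63]), array([234.05, 162.78])]
0 [array([233.67, 194.73]), array([233.37, 185.33]), array([233.07, 175.72]), array([232.98, 172.79]), array([232.7 , 163.88])]
0.01 [array([232.36, 196.06]), array([232.05, 186.6 ]), array([231.73, 176.92]), array([231.63, 173.97]), array([231.34, 165.  ])]
```

```bash

python3 -m crank '{"travel":[[0.3,0.07,0.3],[0.58,0.07,0.8],[0.58,0.07,1.3],[0.58,0.07,1.42],[0.58,0.07,1.42]],"turn":[0,0,0,0,0]}' >/dev/null
python3 -m crank '{"travel":[[0,0,0],[0,0,0],[0,0,0]],"turn":[0,0,0]}' >/dev/null
python3 - <<'E'
from h import *
togo(.5310,.1902,.1036,.126)
s=read_camera("side")
cv2.imwrite("pics/z5.png",crop(s,(165,130,265,230),6))
E
```

```text
t 5.37 tcp [0.4584 0.1816 0.1057] tilt z [ 0.002  0.    -1.   ] go [-0.003  1.827  0.057] turn -0.007 F [ 0.7  0.  -0.5] gap 0.04 j6 1.67
```

View pics/z5.png

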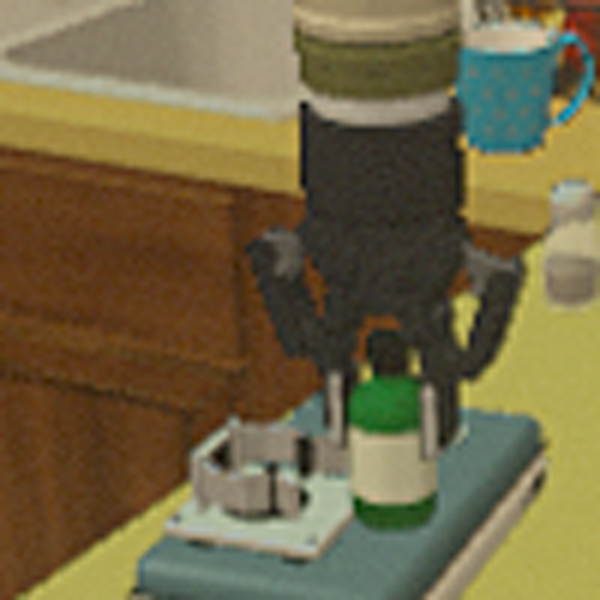

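The side crop shows the bottle upright just in front of the clip plate, with its foot at crop (395,520). The pads grip it high on the body and the clip opening faces it. Sliding in now.

```bash

python3 -m crank '{"travel":[[0,0.2,0.06],[0,0.5,0.06],[0,0.8,0.06],[0,0.8,0.06]],"turn":[0,0,0,0]}' - 70
python3 -m crank '{"travel":[[0,0.1,0],[0,0.2,0],[0,0.3,0],[0,0.4,0],[0,0.4,0]],"turn":[0,0,0,0,0]}'
python3 -c "
from h import *
togo(.5310,.1902,.1036,.126)"
```

```text
clock: 5.75
tcp_pos: [0.4924, 0.1859, 0.1026]
orientation: [0.001, 0.664, 0.748, 0.001]
wrist_force: [1.0, 0.3, -1.1]
finger_gap: 0.0392
clock: 6.17
tcp_pos: [0.5018, 0.1872, 0.1018]
orientation: [-0.002, 0.663, 0.748, -0.002]
wrist_force: [-7.9, -0.2, 6.1]
finger_gap: 0.0391
t 6.17 tcp [0.5018 0.1872 0.1018] tilt z [-0.006 -0.001 -1.   ] go [-0.013  0.732 -0.05 ] turn -0.006 F [-7.9 -0.2  6.1] gap 0.0391 j6 1.66
```

```bash

python3 -m crank '{"travel":[[0,0.12,-0.03],[0,0.24,-0.03],[0,0.36,-0.03],[0,0.48,-0.03],[0,0.48,-0.03]],"turn":[0,0,0,0,0]}'
python3 -m crank '{"travel":[[0,0.1,0],[0,0.2,0],[0,0.2,0],[0,0.2,0]],"turn":[0,0,0,0]}'
python3 -c "
from h import *
togo(.5310,.1902,.1036,.126)"
```

```text
clock: 6.58
tcp_pos: [0.5266, 0.1902, 0.1037]
orientation: [0.001, 0.663, 0.748, 0.002]
wrist_force: [3.6, 1.0, -1.8]
finger_gap: 0.0396
clock: 6.92
tcp_pos: [0.5296, 0.1905, 0.1031]
orientation: [-0.002, 0.663, 0.748, -0.002]
wrist_force: [-6.3, -0.1, 3.8]
finger_gap: 0.0392
t 6.92 tcp [0.5296 0.1905 0.1031] tilt z [-0.005 -0.001 -1.   ] go [-0.011  0.033 -0.013] turn -0.006 F [-6.3 -0.1  3.8] gap 0.0392 j6 1.65
```

```bash

python3 -m crank '{"travel":[[0,0.05,0],[0,0.1,0],[0,0.1,0],[0,0.05,0]],"turn":[0,0,0,0]}'
python3 -m crank '{"travel":[[0,-0.05,0],[0,-0.05,0],[0,-0.05,0],[0,-0.05,0],[0,-0.05,0]],"turn":[0,0,0,0,0]}' 80 30
python3 -m crank '{"travel":[[0,0,0],[0,0,0],[0,0,0]],"turn":[0,0,0]}'
python3 - <<'E'
from h import *
s=read_camera("side")
cv2.imwrite("pics/z6.png",crop(s,(165,130,265,230),6))
E
```

```text
clock: 7.25
tcp_pos: [0.5297, 0.1905, 0.1024]
orientation: [-0.003, 0.663, 0.748, -0.003]
wrist_force: [-6.8, 0.0, 0.2]
finger_gap: 0.0395
clock: 7.67
tcp_pos: [0.5328, 0.1908, 0.1036]
orientation: [0.0, 0.664, 0.748, 0.0]
wrist_force: [0.5, -0.7, -0.3]
finger_gap: 0.0801
clock: 7.92
tcp_pos: [0.5322, 0.1908, 0.1033]
orientation: [0.0, 0.663, 0.748, 0.0]
wrist_force: [-0.5, -0.7, -0.3]
finger_gap: 0.0799
```

View pics/z6.png

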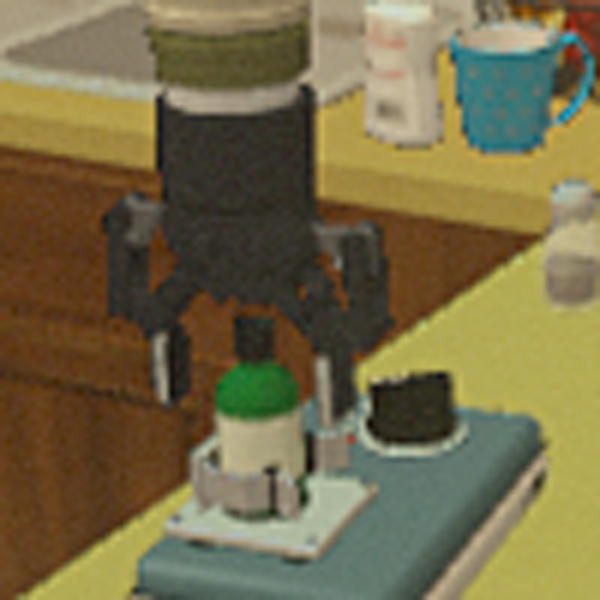

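Side crop: the bottle stands upright in the clip with jaws wrapped round it (cap at crop (253,335)) and the fingers are open and clear. Now I'll lift straight up, then move over the dial while turning.

```bash

python3 -m crank '{"travel":[[0,0,-0.3],[0,0,-0.9],[0,0,-1.6],[0,0,-2.3],[0,0,-2.5]],"turn":[0,0,0,0,0]}' 85
python3 -m crank '{"travel":[[-0.4,-0.1,0],[-1.1,-0.2,0],[-1.9,-0.4,0],[-2.7,-0.6,0],[-3.16,-0.7,0]],"turn":[-0.12,-0.24,-0.36,-0.48,-0.6]}' >/dev/null
python3 -m crank '{"travel":[[0,0,0],[0,0,0],[0,0,0],[0,0,0],[0,0,0]],"turn":[-0.12,-0.24,-0.36,-0.48,-0.6]}' >/dev/null
python3 -m crank '{"travel":[[0,0,0],[0,0,0],[0,0,0],[0,0,0],[0,0,0]],"turn":[-0.12,-0.24,-0.36,-0.48,-0.6]}' >/dev/null
python3 -m crank '{"travel":[[0,0,0],[0,0,0],[0,0,0],[0,0,0]],"turn":[-0.12,-0.24,-0.37,-0.37]}' >/dev/null
python3 - <<'E'
from h import *
togo(.520,.0618,.1,2.30)
t=read_camera("top");s=read_camera("side")
im=np.zeros((500,800,3),np.uint8)
im[:,:400]=crop(t,(174,120,254,220),5);im[:,400:]=crop(s,(185,130,265,230),5)
cv2.imwrite("pics/z7.png",im)
print(proj(s,(.520,.0618,.086)))
m=mask(s,(0,0,0),(180,150,50),(222,188,246,206));n,l,st,ce=cv2.connectedComponentsWithStats(m);print(st[1:],ce[1:])
for a in(.726,.785):
  u=np.array([np.cos(a),np.sin(a),0]);v=np.array([-u[1],u[0],0]);c=np.array([.520,.0618,.086])
  print([proj(s,c+u*i*.023+v*j*.006).round(1) for i in(-1,1) for j in(-1,1)])
E
```

```text
clock: 8.38
tcp_pos: [0.534, 0.1912, 0.2078]
orientation: [0.002, 0.663, 0.748, 0.003]
wrist_force: [0.4, -0.0, 1.0]
finger_gap: 0.085
t 9.97 tcp [0.5192 0.0619 0.2029] tilt z [-0. -0. -1.] go [-0.014 -0.016  2.572] turn -0.007 F [ 0.1 -0.9  0.2] gap 0.0848 j6 -0.76
[231.85278779 191.59515645]
[[227 192  13  12  93]
 [237 202   1   1   1]] [[232.66666667 197.64516129]
 [237.         202.        ]]
[array([238.3, 190.1]), array([239.1, 191.5]), array([224.6, 191.6]), array([225.3, 193.1])]
[array([238.1, 190. ]), array([239.1, 191.4]), array([224.6, 191.8]), array([225.5, 193.2])]
```

View pics/z7.png

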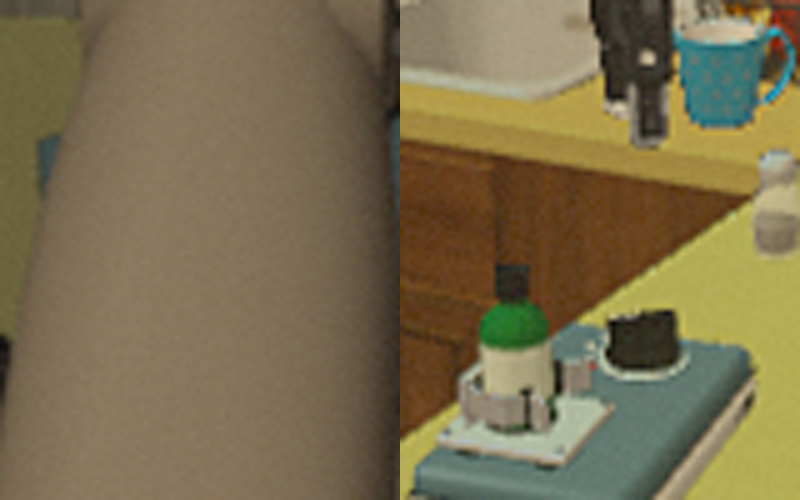

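The side crop shows the bottle upright and home in the clip, and the gripper off it. The dial bar's top spans crop (605–680, 312–325), which is full ~(226–241, 193). That agrees with my dial estimate to within ~1 px. Descending on the dial.

```bash

python3 -m crank '{"travel":[[0,0,0.4],[0,0,1.2],[0,0,2.0],[0,0,2.8],[0,0,3.1]],"turn":[0,0,0,0,0]}' 50
python3 -m crank '{"travel":[[0,0,0.2],[0,0,0.33],[0,0,0.33]],"turn":[0,0,0]}'
python3 -c "
from h import *
togo(.519,.0615,.066,2.30)"
```

```text
clock: 10.48
tcp_pos: [0.5164, 0.062, 0.075]
orientation: [-0.003, -0.35, 0.937, 0.001]
wrist_force: [-1.0, 0.2, 0.6]
finger_gap: 0.05
clock: 10.73
tcp_pos: [0.5193, 0.0619, 0.0656]
orientation: [-0.0, -0.351, 0.936, 0.0]
wrist_force: [0.2, -0.5, 0.0]
finger_gap: 0.0497
t 10.73 tcp [0.5193 0.0619 0.0656] tilt z [-0.001 -0.    -1.   ] go [ 0.012 -0.003 -0.009] turn -0.011 F [ 0.2 -0.5  0. ] gap 0.0497 j6 -0.75
```

```bash

python3 -m crank '{"travel":[[0,0,0],[0,0,0],[0,0,0],[0,0,0],[0,0,0]],"turn":[0,0,0,0,0]}' 4 60
python3 -c "
from h import *
togo(.519,.0615,.066,2.30);print(get_state()['ft_torque'])"
```

```text
clock: 11.15
tcp_pos: [0.5193, 0.0633, 0.0676]
orientation: [0.001, -0.352, 0.936, 0.001]
wrist_force: [-2.7, 4.0, 7.0]
finger_gap: 0.0109
t 11.15 tcp [0.5193 0.0633 0.0676] tilt z [ 0.001  0.003 -1.   ] go [ 0.037 -0.029  0.039] turn -0.009 F [-2.7  4.   7. ] gap 0.0109 j6 -0.75
[0.98857862 0.66764721 0.04170268]
```

```bash

python3 -m crank '{"travel":[[0,0.04,0],[0,0.05,0],[0,0.05,0],[0,0.05,0],[0,0.05,0]],"turn":[0,0,0.1,0.2,0.3]}'
python3 -m crank '{"travel":[[0,0,0],[0,0,0],[0,0,0],[0,0,0],[0,0,0]],"turn":[0.1,0.2,0.3,0.4,0.4]}'
python3 -c "
from h import *
togo(.519,.0615,.066,2.30-1.22);print(get_state()['ft_torque'])"
```

```text
clock: 11.57
tcp_pos: [0.5196, 0.0629, 0.0676]
orientation: [0.002, -0.205, 0.979, -0.001]
wrist_force: [1.0, -1.6, 6.5]
finger_gap: 0.0107
clock: 11.98
tcp_pos: [0.5197, 0.0622, 0.0676]
orientation: [0.002, -0.007, 1.0, -0.001]
wrist_force: [-0.8, -4.2, 5.3]
finger_gap: 0.0106
t 11.98 tcp [0.5197 0.0622 0.0676] tilt z [ 0.004 -0.003 -1.   ] go [ 0.019 -0.017  0.039] turn 0.505 F [-0.8 -4.2  5.3] gap 0.0106 j6 -0.05
[-0.74390613 -0.0311633   0.01944846]
```

```bash

python3 -m crank '{"travel":[[0,-0.03,0],[0,-0.04,0],[0,-0.04,0],[0,-0.04,0],[0,-0.04,0]],"turn":[0.1,0.2,0.3,0.4,0.5]}'
python3 -m crank '{"travel":[[0,0,0],[0,0,0],[0,0,0]],"turn":[0,0,0]}'
python3 - <<'E'
from h import *
togo(.519,.0615,.066,2.30-1.22);s0=get_state();print(s0['ft_torque'],s0['wrist_force'])
s=read_camera("side");t=read_camera("top")
im=np.zeros((500,800,3),np.uint8)
im[:,:400]=crop(t,(184,120,264,220),5);im[:,400:]=crop(s,(185,130,265,230),5)
cv2.imwrite("pics/z8.png",im)
E
```

```text
clock: 12.4
tcp_pos: [0.5195, 0.0612, 0.0676]
orientation: [0.002, 0.241, 0.971, -0.0]
wrist_force: [-0.3, -2.0, 7.3]
finger_gap: 0.0109
clock: 12.65
tcp_pos: [0.5195, 0.0612, 0.0676]
orientation: [0.002, 0.238, 0.971, -0.0]
wrist_force: [-1.3, -1.5, 6.6]
finger_gap: 0.0103
t 12.65 tcp [0.5195 0.0612 0.0676] tilt z [ 0.003 -0.001 -1.   ] go [0.015 0.001 0.039] turn 0.01 F [-1.3 -1.5  6.6] gap 0.0103 j6 0.45
[-0.34008007  0.11608486  0.08182518] [-1.25882058 -1.4848182   6.60510099]
```

View pics/z8.png

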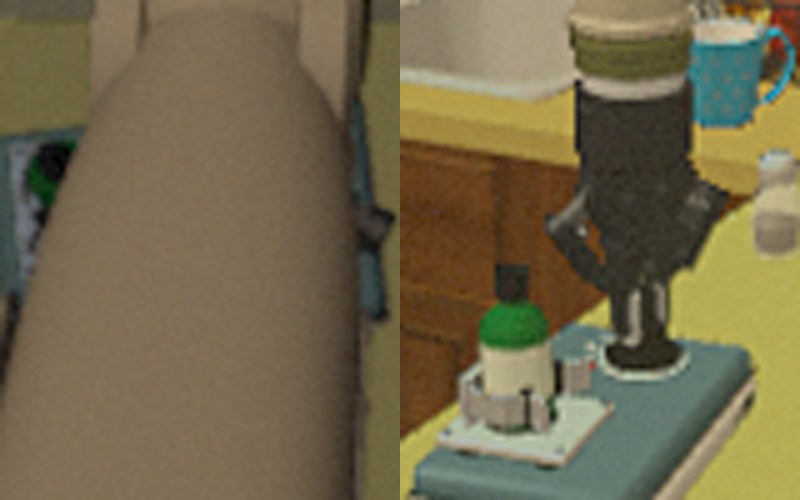

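Side crop: the fingers grip the dial bar (crop (640,320)), and the bottle is still upright in the clip. I'll confirm the angle by feeling for the end stop at 1.26.

```bash

for i in 1 2; do python3 -m crank '{"travel":[[0,0,0],[0,0,0],[0,0,0]],"turn":[0.03,0.04,0.04]}' >/dev/null
python3 -c "
from h import *
togo(.519,.0615,.066,2.30-1.22);print(get_state()['ft_torque'])"; done
```

```text
t 13.0 tcp [0.5195 0.0611 0.0676] tilt z [ 0.003 -0.002 -1.   ] go [0.015 0.002 0.039] turn -0.031 F [-1.7 -2.2  5.8] gap 0.0103 j6 0.49
[-0.38869234  0.14748203  0.19156525]
t 13.25 tcp [0.5195 0.0611 0.0676] tilt z [ 0.003 -0.002 -1.   ] go [0.015 0.002 0.039] turn -0.069 F [-0.4 -3.3  6.6] gap 0.0108 j6 0.52
[-0.55680414  0.16250611  0.98784488]
```

```bash

python3 -m crank '{"travel":[[0,0,0],[0,0,0],[0,0,0],[0,0,0],[0,0,0]],"turn":[-0.03,-0.04,-0.04,-0.04,-0.04]}' >/dev/null
python3 -m crank '{"travel":[[0,0,0],[0,0,0],[0,0,0],[0,0,0],[0,0,0]],"turn":[0,0,0,0,0]}'
python3 - <<'E'
from h import *
togo(.519,.0615,.066,2.30-1.22);s=get_state();print(s['ft_torque'],abs(s['qvel']).max())
hand_in()
E
```

```text
clock: 14.08
tcp_pos: [0.5195, 0.0611, 0.0676]
orientation: [0.002, 0.258, 0.966, -0.0]
wrist_force: [-0.8, -2.1, 6.3]
finger_gap: 0.0105
t 14.08 tcp [0.5195 0.0611 0.0676] tilt z [ 0.003 -0.002 -1.   ] go [0.015 0.003 0.039] turn -0.03 F [-0.8 -2.1  6.3] gap 0.0105 j6 0.49
[-0.37156413  0.13483128  0.15085812] 0.0023177036945385616
the job is handed in; nothing more can be done
```

The bottle is in the shaker's clip and the gripper is off it. The job was handed in at about 14 s with the gripper still holding the dial on three dots.

- **Bottle:** I gripped it front and back, above the jaws, and slid it in along the shaker's x. The push force rose to about 8 N, the clip then pulled the bottle in (+3.6 N, the snap), and it came up against the back stop at about -6.5 N. After release, the pictures showed it upright in the clip with the jaws round it. I couldn't measure the force of each jaw on it.
- **Dial:** I gripped the bar and turned it clockwise until I felt the end stop, where the torque jumped from 0.19 to 0.99 N m. I then backed off 0.04 rad, which should leave it at about 1.22–1.24 rad. The last reading was 0.15 N m, with the arm still and the fingers closed on the bar at 10.5 mm.
- **Checks that disagreed:** The finger opening read 1–2 mm less than the true width on both the bottle and the bar. My estimates of the shaker's yaw from different features differed by about 2–4°, so the dial angle rests on feeling the stop, not on the pictures.
- **Other things on the worktop:** I saw no contact with any of them, and the salt shaker looked undisturbed. The spools weren't measured again at the end.

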